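# Hook the round tray into the bench mixer

### The arm

A 6-joint arm with a two-finger parallel gripper is mounted at the origin on the work surface. World frame = base frame: x ahead of the robot, y to its left, z up, the work surface at z = 0. Lengths are in mm, angles in rad, forces in N, time in s.
With the tool pointing down it reaches from about 350 to 775 mm from the base axis. Payload 7.3 kg.
Tool frame: the origin (TCP) lies midway between the tips of the shut fingers; the grasp point (between the pads) lies 19 mm behind it; x points along the fingers, y is the direction in which the jaws open and shut, and the axes are right-handed (so a half turn about x gives the same grasp; the last joint's range is limited). The gripper opens to 92 mm and grips with 3 to 60 N. Pads are 19 mm wide; open, the fingers measure 130 mm over their backs; the gripper's body (75 mm by 190 mm) begins 47 mm behind the grasp point.
Start: joints at [-1.322, 0.342, 1.524, -0, 1.275, -0.146], TCP at [201.952, -484.627, 196.841] pointing down, gripper open.
Joint ranges: [-2.53, 2.53], [-0.77, 2.02], [0.04, 2.7], [-1, 4.14], [0.28, 2.66], [-3.11, 3.11]. Speed limits (rad/s): [2.57, 2.57, 3.14, 3.14, 3.14, 3.14].

### API

Orientations are given as [roll, pitch, yaw] about the fixed x, y, z axes, in that order (R = Rz(yaw) Ry(pitch) Rx(roll)).
In Python, from plant import bot gives the robot as it stands. The module is installed in compiled form; this text tells all that it offers.
- The arm moves only by the shell command python3 -m handwheel 'ROWS' [OPENING]. ROWS is JSON, a list that holds one entry, the list of rows, each a list of 4 numbers: the shift along the tool's x, y, z in cm, then the turn about the tool's x in rad. A call has 1 to 8 rows; each row shifts and turns the commanded pose from where the row before left it, along the tool's axes as they then stand; what a row does not reach is not made up. A row lasts 1/12 s, in which the tool goes at most 41.7 mm and 7.16 degrees, less where a joint would pass 70% of its speed; a pose out of reach is approached as far as the arm can. A call is refused whole if a number of a shift passes 4.17 or a number of a turn 0.125, either way. A call with a gripper value outside its range is refused whole. OPENING is the opening, from 0 (shut) to 1 (fully open), set as the call begins (- or left out, the last holds). The fingers move at their own pace and stop on an object; the grip force is fixed at half the most. Time passes only in rows, so rows that do not move let the fingers close. It gives the time, the measured TCP pose, the force and the opening at its end, in the units of the state.
- bot.get_obs(): the state, without advancing time (a new reading comes with each control period).
- bot.capture(name): name is "side" or "top"; returns (picture, depth): 420x560x3 uint8, red, green, blue; 420x560 float32, mm along the optical axis (not along the pixel's ray), 0 where there is no reading.
- bot.camera_model(name): a dict with "fx", "fy", "cx", "cy" (pixels), "position" and "rotation" of the camera in the world. Camera axes: x right, y down, z forward; pixel columns grow to the right and rows downward; lengths in mm; the calibration is good to about 2 mm. A picture is of the moment at which its call begins. camera_model takes no time and is no camera call.
- bot.close_job(): hands the job in, once; it reports no verdict.
Trained networks look in the newest picture that a camera, given by its name, has taken for a name from the list of things; names that differ only in an ending like _2 or _b are one class to them, and where a whole thing is asked for, a point or a joint stands for the part that bears it (a point fixed in the world has none). Each returns a list of dicts, best first, with "conf" (0 to 1); they miss things now and then, are a little off and sometimes report something else, mostly with a low value. They report only what shows in the picture. A call takes as long as a camera call. They do not tell look-alikes from the thing itself.
- bot.find_in(camera, label): "bbox" ([left, top, width, height] in pixels, round what is visible of it).
- bot.spot_point(camera, label): "point" ([column, row] in pixels: a listed point, or the origin of a listed thing).
The state is a dict: "time": time; "joint_positions": joint angles; "dq": joint speeds; "tau": joint torques, N m; "tool_pos": TCP position; "tcp_rot": TCP orientation; "contact_force": force on the tool from outside, world axes, zero at the start; "moment": the same for the moment, N m; "grip_width": finger opening in mm.
Only numpy, scipy, OpenCV 4.12 (cv2) and the standard library are available. Lean on these libraries where they do the work, as an engineer would, in place of code of your own. Each camera call takes 0.05 s, during which the arm holds its last target.

### The job

Fit the blue round sample tray into the round recess of the bench mixer: slip one edge in under the orange retaining lip with the tray tilted, then lower the other side gently, without letting it drop, until the tray lies flat on the recess floor, grip fin upward. Leave the bottle, tube rack, tip box and jar where they stand.

Things in the scene. Friction and masses are not known exactly. Their poses are not given: they have to be found in the camera images.
- tray: Blue plastic tray: a disc 120 mm in diameter, 6 mm thick, about 0.18 kg, dark spots around. In its middle an upright white grip fin 60 mm long, 16 mm thick, its top 51 mm above the disc's underside. Origin: centre of the underside; x along the fin, y across its thickness, z up. Starts flat on the bench, fin up. Any turn about its z is fine in the recess.
- mixer: Bench mixer, fixed, at rest: white housing 210 (x) by 190 (y) mm under an aluminium platform 180 by 170 mm, its top (rim) 85 mm above the bench. In its middle a round recess, 125 mm in diameter, 9 mm deep, upright wall. An orange lip on the -x side overhangs the recess: the tray cannot go in level there, only tilted, that edge first. Origin: centre of the underside, on the bench; z up.
- seat (a point): Centre of the recess floor, 76 mm above the bench; axes as the mixer's. The tray's origin belongs here. The recess wall is 62.5 mm away, the rim 9 mm higher.
- lip (a point): Middle of the lower inner edge of the orange lip, 52 mm from the seat's centre towards the mixer's -x and 12 mm above the recess floor. The edge is straight, 60 mm long along the mixer's y; the lip is 5 mm thick (its top 17 mm above the recess floor) and reaches out to 86 mm from the centre.
- bottle: Bystander: glass bottle with yellow cap, 72 mm in diameter, 150 mm tall, standing; origin at the centre of its foot.
- rack: Bystander: blue tube rack 75 (x) by 150 (y) mm, 57 mm tall with its tubes; origin at the centre of its underside.
- tipbox: Bystander: white tip box with green lid, 82 (x) by 122 (y) mm, 65 mm tall; origin at the centre of its underside.
- jar: Bystander: amber jar with orange cap, 60 mm in diameter, 80 mm tall; origin at the centre of its foot.
Things that resemble listed ones, but are neither listed nor needed, are in the scene too. What is shaped like the tray but brown or pink is not meant.

How it is judged (in metres and radians):
At the end, for the whole second after the job is handed in: The tray lies at rest on the recess floor, fin up: its centre within 4.5 mm of the seat's centre and 2.5 mm in height, tilted less than 0.035 rad (2 degrees). Bottle, rack, tip box and jar stand upright within 30 mm of where they began (horizontal distance between tray and seat below 0.0045 m and z of tray in the frame of seat between -0.0025 and 0.0025 m and angle between tray's own z axis and vertical below 0.035 rad and linear speed of tray below 0.02 m/s and distance of each of bottle, rack, tipbox, jar from where it was at the start of the episode below 0.03 m and angle between each of bottle, rack, tipbox, jar's own z axis and vertical below 0.2 rad); the robot touches nothing.
It fails at once if the raised side of the tray is let drop into the recess (the tray swings faster than 6.5 rad/s within 40 mm of the seat, as after a fall of some 20 mm) (distance between tray and seat below 0.04 m and angular speed of tray above 6.5 rad/s).
It fails at once if a bystander is pushed more than 30 mm or tipped by more than 0.5 rad (distance of any of bottle, rack, tipbox, jar from where it was at the start of the episode above 0.03 m or angle between any of bottle, rack, tipbox, jar's own z axis and vertical above 0.5 rad).
It also fails if it takes over 40 s, if anything falls off the work surface, if the arm or the gripper's body presses on something with over 40 N, if the wrist force passes 120 N, or if a joint passes its speed limit or range.

## Working session

There is one attempt and no reset: what is moved stays moved. The work goes in short steps, Python scripts to look and compute and a shell command to move; the robot and the scene stay as the last step left them, time stands still between calls to the robot, and variables do not carry over. Pictures are saved under pics/ and viewed, and the job is handed in when it is done.

```bash
mkdir -p pics
cat > h.py <<'E'
import numpy as np, cv2
from plant import bot
from scipy.spatial.transform import Rotation as R
def cap(n,f):
    im,d=bot.capture(n); cv2.imwrite('pics/'+f+'.png',im[:,:,::-1]); np.savez('/tmp/'+f,im=im,d=d); return im,d
def w(n,u,v,z):
    m=bot.camera_model(n); 
    p=np.array([(u-m['cx'])/m['fx']*z,(v-m['cy'])/m['fy']*z,z]); return np.array(m['rotation'])@p+np.array(m['position'])
def cloud(n,d):
    v,u=np.mgrid[:d.shape[0],:d.shape[1]]; m=bot.camera_model(n)
    P=np.stack([(u-m['cx'])/m['fx']*d,(v-m['cy'])/m['fy']*d,d],-1)
    return P@np.array(m['rotation']).T+np.array(m['position'])
E
python3 - <<'E'
from h import *
for n in('side','top'):
    cap(n,n+'0'); print(bot.camera_model(n))
    for l in('tray','mixer','seat','lip'):
        print(n,l,bot.spot_point(n,l)[:4])
print(bot.get_obs())
E
```

```text
{'fx': 398.89769495579014, 'fy': 398.89769495579014, 'cx': 271.8655846434999, 'cy': 207.64596367552275, 'position': array([ 88.24509392, 614.63168029, 881.29838801]), 'rotation': array([-2.36427499,  0.01743151, -2.46841565])}
side tray [{'point': [376.1, 165.4], 'conf': 0.96}, {'point': [325.1, 233.6], 'conf': 0.78}, {'point': [375.8, 222.0], 'conf': 0.76}, {'point': [329.1, 189.7], 'conf': 0.69}]
side mixer [{'point': [239.7, 271.6], 'conf': 0.93}]
side seat [{'point': [237.6, 254.0], 'conf': 0.82}]
side lip [{'point': [259.7, 259.0], 'conf': 0.96}]
{'fx': 510.69977212095534, 'fy': 510.69977212095534, 'cx': 272.10287070657614, 'cy': 205.2569819518643, 'position': array([ 291.74288735,  -10.14206374, 1746.01319914]), 'rotation': array([-2.97166241,  0.00717892, -1.55235908])}
top tray [{'point': [401.0, 240.6], 'conf': 0.97}, {'point': [290.4, 242.5], 'conf': 0.87}, {'point': [341.4, 221.5], 'conf': 0.72}, {'point': [333.9, 272.2], 'conf': 0.72}]
top mixer [{'point': [220.1, 218.1], 'conf': 0.63}, {'point': [217.9, 211.0], 'conf': 0.39}]
top seat []
top lip []
{'time': 0.5, 'joint_positions': array([-1.32199999e+00,  3.42008287e-01,  1.52415928e+00, -4.00752357e-06,
        1.27539893e+00, -1.46006652e-01]), 'dq': array([ 0.00109078, -0.00175351, -0.00197912, -0.000551  , -0.00105134,
        0.00074656]), 'tau': array([-1.12777667e-03, -4.30814159e+01, -2.44313765e+01,  7.18125841e-02,
        4.89366625e-02, -2.45018691e-05]), 'tool_pos': array([ 201.94295092, -484.59859846,  196.81547641]), 'tcp_rot': array([ 1.2792612 ,  1.57076989, -1.4675273 ]), 'contact_force': array([-0.00748281,  0.28010534, -0.00315877]), 'moment': array([-0.00694207, -0.02882926, -0.03326637]), 'grip_width': 91.99542682505493}
```

```bash
sed -i "s/np.array(m\['rotation'\])/R.from_euler('xyz',m['rotation']).as_matrix()/" h.py; cat h.py | grep euler
```

```text
p=np.array([(u-m['cx'])/m['fx']*z,(v-m['cy'])/m['fy']*z,z]); return R.from_euler('xyz',m['rotation']).as_matrix()@p+np.array(m['position'])
    return P@R.from_euler('xyz',m['rotation']).as_matrix().T+np.array(m['position'])
```

View pics/side0.png

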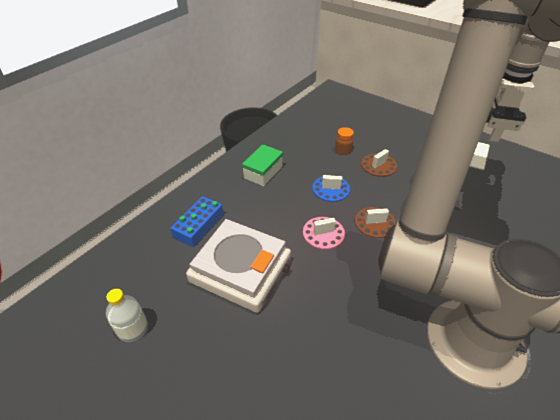

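View pics/top0.png

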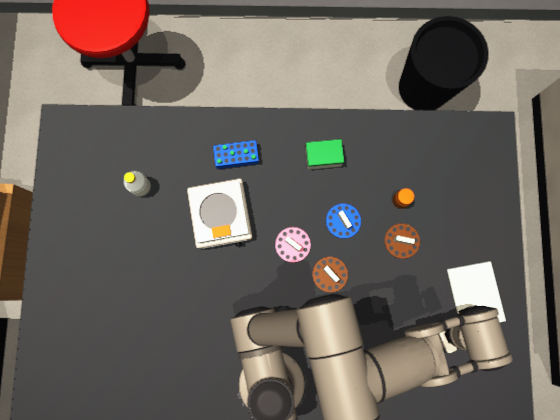

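Candidates for the tray (top view): blue disc (344,221), brown (402,241) and (330,274), pink (293,244). By its colour, the blue one is meant; it is at (331,187) in the side view. I'll check it in a crop and measure.

```bash
cat > meas.py <<'E'
from h import *
import sys
def fitcirc(P):
    A=np.c_[2*P,np.ones(len(P))]; s=np.linalg.lstsq(A,(P**2).sum(1),rcond=None)[0]; return s[:2],np.sqrt(s[2]+s[:2]@s[:2])
def hsv(im): return cv2.cvtColor(im,cv2.COLOR_RGB2HSV)
for n in('side','top'):
    z=np.load(f'/tmp/{n}0.npz'); im,d=z['im'],z['d']; C=cloud(n,d); H=hsv(im)
    u0,v0={'side':(331,187),'top':(344,221)}[n]
    vv,uu=np.mgrid[:420,:560]
    near=(abs(uu-u0)<28)&(abs(vv-v0)<28)
    # blue tray
    b=near&(H[...,0]>100)&(H[...,0]<130)&(H[...,1]>120)&(C[...,2]<20)
    print(n,'bench z',np.median(C[np.roll(near,60,1)&(H[...,2]<70)][:,2]),'blue z',np.median(C[b][:,2]))
    # outline ray-cast at z=6
    m=bot.camera_model(n);Rm=R.from_euler('xyz',m['rotation']).as_matrix()
    def cast(uv,zz):
        uv=np.asarray(uv,float);r=np.c_[(uv[:,0]-m['cx'])/m['fx'],(uv[:,1]-m['cy'])/m['fy'],np.ones(len(uv))]@Rm.T
        t=(zz-m['position'][2])/r[:,2]; return (m['position']+r*t[:,None])
    mk=(b*255).astype(np.uint8); 
    c=max(cv2.findContours(cv2.morphologyEx(mk,cv2.MORPH_CLOSE,np.ones((5,5))),0,1)[0],key=cv2.contourArea)
    P=cast(cv2.convexHull(c)[:,0],5)[:,:2]; print('tray circ',fitcirc(P))
    f=near&(H[...,1]<70)&(H[...,2]>140)&(C[...,2]>15)&(C[...,2]<70)
    ft=f&(C[...,2]>46); Q=C[ft]; print('fin n',ft.sum(),f.sum(),'mean',Q.mean(0),'max z',np.percentile(C[f][:,2],95))
    e=np.linalg.eigh(np.cov(Q[:,:2].T)); a=e[1][:,1]; print('fin ang deg',np.degrees(np.arctan2(a[1],a[0]))%180,'ext',np.ptp(Q[:,:2]@a),np.ptp(Q[:,:2]@e[1][:,0]))
    # mixer
    u1,v1={'side':(240,265),'top':(219,214)}[n]
    nm=(abs(uu-u1)<65)&(abs(vv-v1)<55)
    plat=nm&(C[...,2]>81)&(C[...,2]<89)&(H[...,1]<60)
    r_=cv2.minAreaRect(C[plat][:,:2].astype(np.float32)); print('platform',r_, np.median(C[plat][:,2]))
    fl=nm&(C[...,2]>70)&(C[...,2]<79.5)&(H[...,1]<90)
    fc=fl&(np.hypot(C[...,0]-r_[0][0],C[...,1]-r_[0][1])<75); print('floor',fc.sum(),np.median(C[fc][:,2]))
    o=nm&(H[...,0]<18)&(H[...,1]>150)&(C[...,2]>75); O=C[o]; print('lip',O.mean(0),np.median(O[:,2]),cv2.minAreaRect(O[:,:2].astype(np.float32)))
    for l in('bottle','rack','tipbox','jar'): print(l,bot.spot_point(n,l)[:1])
    k=im[max(0,v1-60):v1+60,u1-70:u1+70]; k2=im[v0-40:v0+40,u0-46:u0+47]
    cv2.imwrite(f'pics/{n}_mix.png',cv2.resize(k,None,fx=5,fy=5,interpolation=2)[:,:,::-1])
    cv2.imwrite(f'pics/{n}_tray.png',cv2.resize(k2,None,fx=5,fy=5,interpolation=2)[:,:,::-1])
E
python3 meas.py
```

```text
side bench z nan blue z 8.08559801536876
tray circ (array([ 543.44570991, -236.94526349]), np.float64(60.968643611495374))
fin n 91 227 mean [ 542.83229367 -232.96230335   52.1052169 ] max z 54.99615737716332
fin ang deg 31.548090311114606 ext 59.594272661589855 19.712698753315863
platform ((557.1438598632812, 187.81076049804688), (182.6920928955078, 173.48992919921875), 11.553899765014648) 86.78780449508247
floor 1021 78.00345558331526
lip [486.97681789 175.79836462  94.74571892] 94.73890099734723 ((487.63568115234375, 175.11898803710938), (34.15707015991211, 59.43782043457031), 11.354142189025879)
bottle [{'point': [132.6, 328.9], 'conf': 0.94}]
rack [{'point': [198.0, 227.5], 'conf': 0.58}]
tipbox [{'point': [261.8, 167.3], 'conf': 0.65}]
jar [{'point': [340.6, 150.8], 'conf': 0.6}]
top bench z 2.43763259318348 blue z 5.498560861069336
tray circ (array([ 541.84086001, -236.96795979]), np.float64(60.93785891682428))
fin n 81 97 mean [ 540.63015408 -237.28834629   51.37384454] max z 56.482787956902754
fin ang deg 31.11075137714508 ext 58.40621164430087 17.364823738774305
platform ((553.9598999023438, 184.99911499023438), (181.52740478515625, 170.17701721191406), 11.353214263916016) 84.67161125308144
floor 821 75.54982416419784
lip [489.30519715 143.26409848  97.65605419] 95.78551500463118 ((490.9126281738281, 143.2148895263672), (26.790369033813477, 1.8535181283950806), 9.320494651794434)
bottle [{'point': [140.3, 183.3], 'conf': 0.62}]
rack [{'point': [237.3, 155.6], 'conf': 0.62}]
tipbox [{'point': [323.5, 157.8], 'conf': 0.58}]
jar [{'point': [400.7, 203.2], 'conf': 0.66}]
  return _methods._mean(a, axis=axis, dtype=dtype,
  ret = ret.dtype.type(ret / rcount)
```

View pics/side_tray.png

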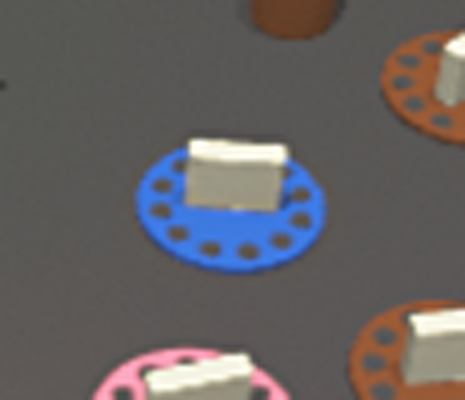

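View pics/side_mix.png

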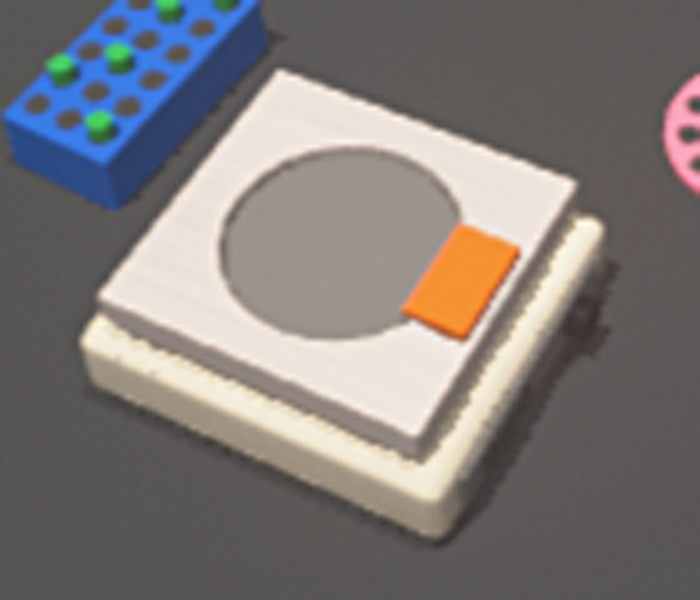

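View pics/top_mix.png

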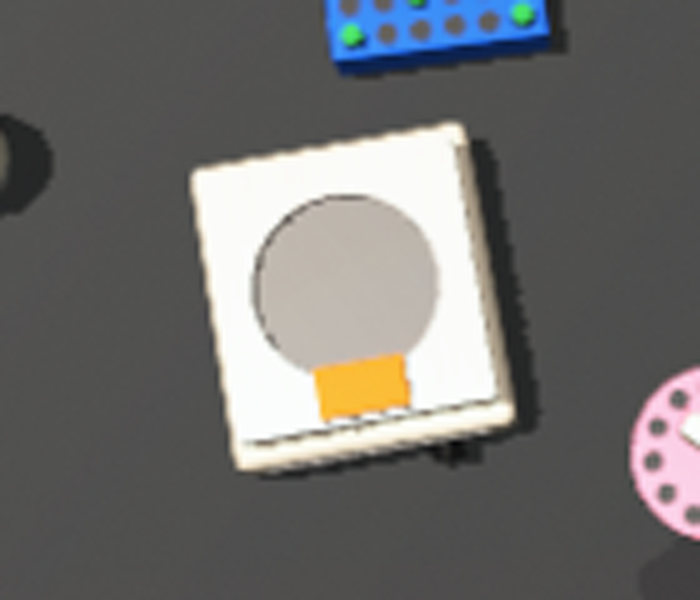

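The side crop shows a blue disc with dark spots and an upright white fin, so it is the right tray. The brown and pink ones are excluded by colour. The recess is the grey circle, and the orange lip is on the robot-facing (-x) side at about 11.4° yaw. Next I'll refine the seat position and plan the moves.

```bash
cat > seat.py <<'E'
from h import *
from meas import fitcirc
E
cat > plan.py <<'E'
from h import *
def tool():
    o=bot.get_obs(); return o,np.array(o['tool_pos']),R.from_euler('xyz',o['tcp_rot']).as_matrix()
def goto(t,yw):  # target TCP world, desired tool-y angle deg (mod 180)
    o,p,M=tool(); d=M.T@(np.array(t)-p)/10
    y=np.degrees(np.arctan2(M[1,1],M[0,1]))
    dy=(yw-y+90)%180-90
    # turn about tool x (down): sign
    print('t',o['time'],'tcp',p.round(1),'toolx',M[:,0].round(3),'y ang',round(y,2),'j6',round(o['joint_positions'][5],3),'grip',round(o['grip_width'],1),'F',np.round(o['contact_force'],1))
    s=np.sign(M[2,0]); print('shift cm xyz (current axes)',d.round(2),'turn rad',round(s*np.radians(dy),3))
if __name__=='__main__':
    import sys; a=[float(v) for v in sys.argv[1:]]; goto(a[:3],a[3])
E
python3 - <<'E'
from h import *
def fitcirc(P):
    A=np.c_[2*P,np.ones(len(P))]; s=np.linalg.lstsq(A,(P**2).sum(1),rcond=None)[0]; return s[:2],np.sqrt(s[2]+s[:2]@s[:2])
from scipy.optimize import least_squares
for n,(u,v) in {'side':(237,254),'top':(218,210)}.items():
    z=np.load(f'/tmp/{n}0.npz'); im=z['im']; g=cv2.cvtColor(im,cv2.COLOR_RGB2GRAY).astype(float)
    m=bot.camera_model(n);Rm=R.from_euler('xyz',m['rotation']).as_matrix()
    S=np.array([555.3,186.7,85.]); pts=[]
    for a in np.radians(np.arange(0,360,3)):
        if abs((np.degrees(a)-191.4+180)%360-180)<40: continue
        rr=np.arange(52,73,.25); Q=S+np.c_[rr*np.cos(a),rr*np.sin(a),0*rr]
        q=(Q-m['position'])@Rm; uv=np.c_[q[:,0]/q[:,2]*m['fx']+m['cx'],q[:,1]/q[:,2]*m['fy']+m['cy']].astype(np.float32)
        s=cv2.remap(g.astype(np.float32),uv[:,:1].copy(),uv[:,1:].copy(),1)[:,0]
        k=np.argmax(np.gradient(s)); pts.append(Q[k,:2])
    pts=np.array(pts); c,r=fitcirc(pts); e=abs(np.hypot(*(pts-c).T)-r); ok=e<2; print(n,fitcirc(pts[ok]),ok.mean(),e.mean())
E
python3 plan.py 542.3 -237 120 121.3
```

```text
side (array([556.65434719, 186.89607037]), np.float64(61.996460997068134)) 0.978494623655914 0.5725099139869516
top (array([555.083175  , 186.51684363]), np.float64(61.76726234074441)) 0.967741935483871 0.6901196282743765
t 0.9 tcp [ 202.  -484.6  196.9] toolx [ 0. -0. -1.] y ang -67.38 j6 -0.146 grip 92.0 F [-0.6 -0.4 -0.7]
shift cm xyz (current axes) [  7.68  -9.77 -40.94] turn rad -0.151
```

```bash
python3 -m handwheel '[[[0,-0.95,-4.0,0],[0,-0.95,-4.0,0],[0,-0.95,-4.0,0],[0,-0.95,-4.0,0],[0,-0.95,-4.0,0],[0,-0.95,-4.0,0],[0,-0.95,-4.0,0],[0,-0.95,-4.0,0]]]' 1; python3 plan.py 542.3 -237 120 121.3
```

```text
time: 1.57
tool_pos: [469.6, -289.9, 197.0]
tcp_rot: [1.835, 1.57, -0.912]
contact_force: [0.5, -1.8, 0.3]
grip_width: 91.6
t 1.5667 tcp [ 469.6 -289.9  197. ] toolx [ 0. -0. -1.] y ang -67.38 j6 0.484 grip 91.6 F [ 0.5 -1.8  0.3]
shift cm xyz (current axes) [ 7.7  -2.09 -8.75] turn rad -0.151
```

```bash
python3 -m handwheel '[[[1.5,-0.7,-2.9,0],[1.5,-0.7,-2.9,0],[1.5,-0.7,-2.9,0],[1.5,0,0,-0.08],[1.5,0,0,-0.07],[0,0,0,0],[0,0,0,0]]]' 1; python3 plan.py 542.3 -237 15 121.3
python3 - <<'E'
from h import *
im,d=cap('side','s1'); cv2.imwrite('pics/s1c.png',cv2.resize(im[110:270,240:440],None,fx=4,fy=3.7)[:,:,::-1][:600,:800])
E
```

```text
time: 2.15
tool_pos: [540.0, -238.3, 121.3]
tcp_rot: [-1.034, 1.569, 2.651]
contact_force: [-0.5, -0.3, 0.2]
grip_width: 91.8
t 2.15 tcp [ 540.  -238.3  121.3] toolx [-0.002  0.001 -1.   ] y ang -58.89 j6 0.483 grip 91.8 F [-0.5 -0.3  0.2]
shift cm xyz (current axes) [10.63  0.03 -0.27] turn rad -0.003
```

View pics/s1c.png

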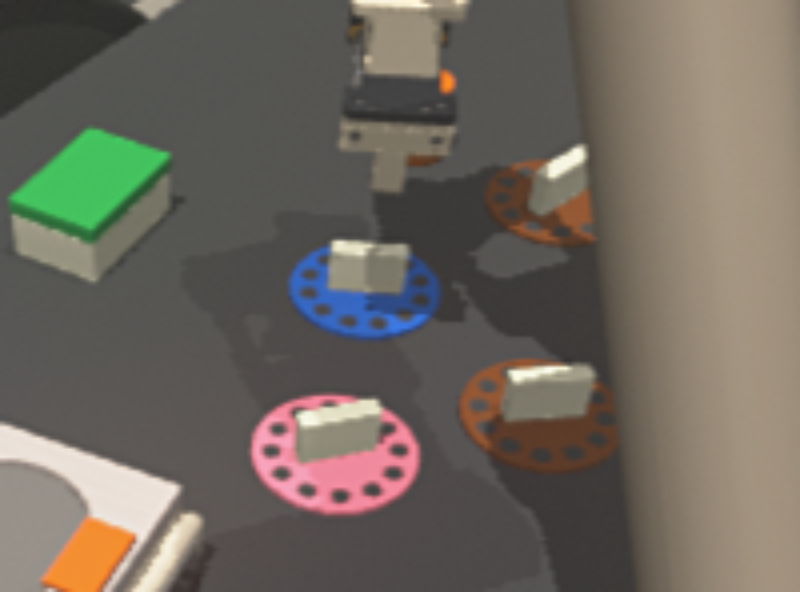

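The gripper hangs above the blue fin (crop pixel 368,265), with the jaws across it. Descending.

```bash
python3 -m handwheel '[[[2.1,0,-0.1,0],[2.1,0,-0.1,0],[2.1,0,-0.07,0],[2.1,0,0,0],[1.6,0,0,0],[0.6,0,0,0],[0,0,0,0],[0,0,0,0]]]' 1; python3 -m handwheel '[[[0,0,0,0],[0,0,0,0],[0,0,0,0],[0,0,0,0],[0,0,0,0],[0,0,0,0],[0,0,0,0]]]' 0;  python3 plan.py 542.3 -237 15 121.3
```

```text
time: 2.87
tool_pos: [543.3, -237.9, 17.1]
tcp_rot: [2.053, 1.569, -0.545]
contact_force: [-0.4, 1.0, 0.7]
grip_width: 91.8
time: 3.45
tool_pos: [542.7, -237.1, 15.9]
tcp_rot: [1.627, 1.571, -0.969]
contact_force: [-0.2, -0.0, 0.3]
grip_width: 50.0
t 3.45 tcp [ 542.7 -237.1   15.9] toolx [ 0. -0. -1.] y ang -58.78 j6 0.485 grip 50.0 F [-0.2 -0.   0.3]
shift cm xyz (current axes) [ 0.09 -0.03  0.02] turn rad -0.001
```

```bash
python3 -m handwheel '[[[0,0,0,0],[0,0,0,0],[0,0,0,0],[0,0,0,0],[0,0,0,0],[0,0,0,0],[0,0,0,0],[0,0,0,0]]]' 0;  python3 -m handwheel '[[[-0.5,0,0,0],[-1,0,0,0],[-2,0,0,0],[-2,0,0,0],[-2,0,0,0],[-2,0,0,0],[0,0,0,0]]]' 0; python3 plan.py 542.3 -237 15 101.4
python3 - <<'E'
from h import *
im,d=cap('side','s2'); cv2.imwrite('pics/s2c.png',cv2.resize(im[110:270,240:440],None,fx=4,fy=3.7)[:,:,::-1][:600,:800])
E
```

```text
time: 4.12
tool_pos: [542.6, -237.2, 15.8]
tcp_rot: [0.824, 1.571, -1.773]
contact_force: [-0.5, 0.1, 0.1]
grip_width: 15.6
time: 4.7
tool_pos: [545.0, -238.5, 115.9]
tcp_rot: [2.055, 1.562, -0.542]
contact_force: [1.1, -0.8, -0.9]
grip_width: 15.7
t 4.7 tcp [ 545.  -238.5  115.9] toolx [ 0.007 -0.004 -1.   ] y ang -58.78 j6 0.485 grip 15.7 F [ 1.1 -0.8 -0.9]
shift cm xyz (current axes) [10.09 -0.34  0.19] turn rad 0.346
```

View pics/s2c.png

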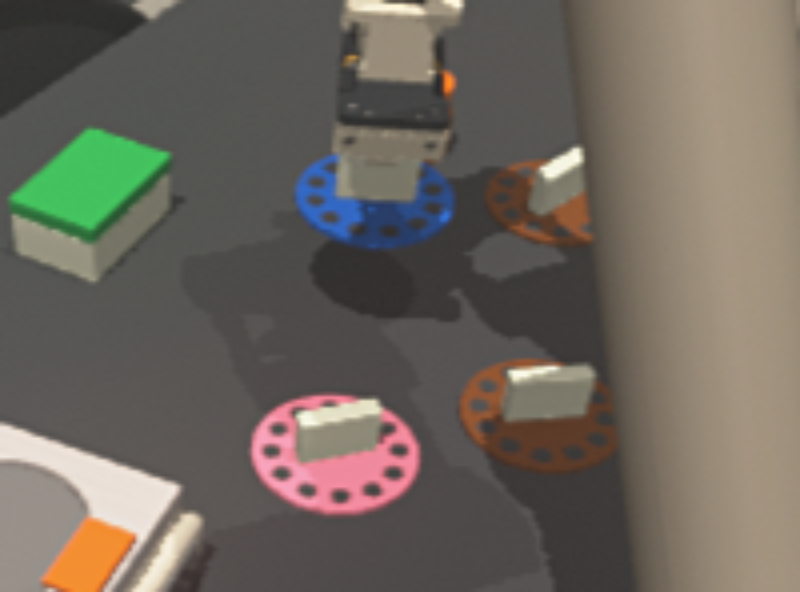

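The blue tray hangs level in the grip, with the disc at crop (375,200). The tool can only turn about its own axis, so I'll tilt the tray by pressing its far edge on top of the lip, from the -x side of the mixer. The tray should then turn in the pads. Moving there.

```bash
python3 plan.py 423.4 160 150 101.4
```

```text
t 4.75 tcp [ 544.  -238.   113.5] toolx [ 0.005 -0.003 -1.   ] y ang -58.79 j6 0.485 grip 15.3 F [ 0.5 -0.2 -2.6]
shift cm xyz (current axes) [ -3.82 -40.27 -10.32] turn rad 0.346
```

```bash
python3 -m handwheel '[[[-1.2,-2.0,-0.5,0],[-1.2,-3,-0.75,0],[-1.2,-3.5,-0.9,0],[0,-4,-1,0],[0,-4,-1,0],[0,-4,-1,0],[0,-4,-1,0],[0,-4,-1,0]]]' 0;  python3 -m handwheel '[[[0,-4,-1,0],[0,-3,-0.8,0],[0,-2,-0.6,0],[0,0,0,0.09],[0,0,0,0.09],[0,0,0,0.09],[0,0,0,0.076],[0,0,0,0]]]' 0; python3 plan.py 423.4 160 130 101.4
```

```text
time: 5.42
tool_pos: [454.3, 45.3, 145.8]
tcp_rot: [-0.617, 1.569, 3.068]
contact_force: [0.7, 0.5, -2.9]
grip_width: 15.6
time: 6.08
tool_pos: [429.2, 133.0, 145.8]
tcp_rot: [0.003, 1.569, -2.942]
contact_force: [-0.6, 0.4, -2.2]
grip_width: 15.6
t 6.0833 tcp [429.2 133.  145.8] toolx [-0.002 -0.    -1.   ] y ang -78.75 j6 1.504 grip 15.6 F [-0.6  0.4 -2.2]
shift cm xyz (current axes) [ 1.58 -2.76  0.04] turn rad -0.003
```

```bash
python3 -m handwheel '[[[0,-1,0,0],[0,-1.2,0,0],[0.8,-0.5,0,0],[0.8,0,0,0],[0,0,0,0],[0,0,0,0]]]' 0; python3 plan.py 423.4 160 110 101.4
python3 - <<'E'
from h import *
im,d=cap('side','s3'); cv2.imwrite('pics/s3c.png',cv2.resize(im[150:310,180:380],None,fx=4,fy=3.7)[:,:,::-1][:600,:800])
E
```

```text
time: 6.58
tool_pos: [423.9, 159.3, 129.8]
tcp_rot: [0.104, 1.569, -2.838]
contact_force: [0.6, 0.6, -1.8]
grip_width: 15.7
t 6.5833 tcp [423.9 159.3 129.8] toolx [-0.002 -0.001 -1.   ] y ang -78.56 j6 1.561 grip 15.7 F [ 0.6  0.6 -1.8]
shift cm xyz (current axes) [ 1.98 -0.08  0.03] turn rad 0.001
```

View pics/s3c.png

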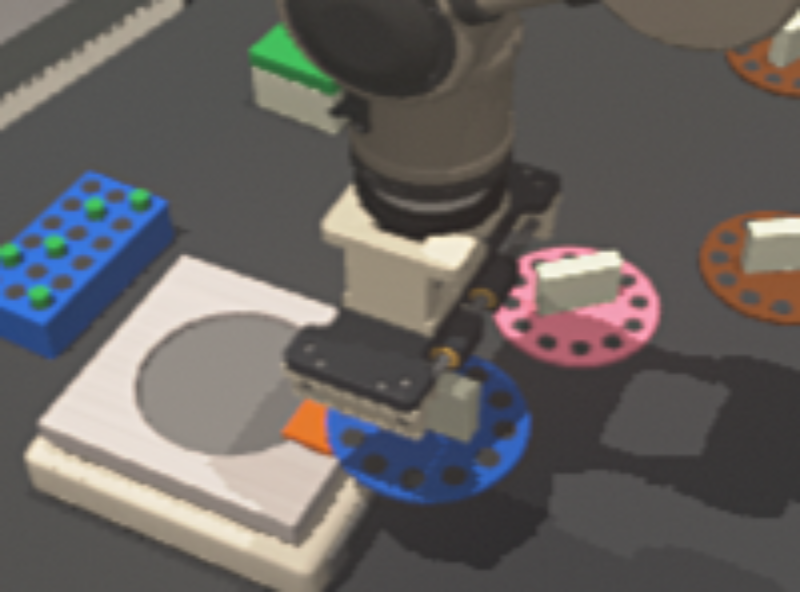

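The tray is level with its +x edge over the orange lip (crop 310,425), as planned. Pressing down about 34 mm slowly.

```bash
python3 -m handwheel '[[[0.8,0,0,0],[0.6,0,0,0],[0.3,0,0,0],[0.2,0,0,0],[0.2,0,0,0],[0.2,0,0,0],[0.1,0,0,0],[0,0,0,0]]]' 0;python3 -m handwheel '[[[0.15,0,0,0],[0.15,0,0,0],[0.15,0,0,0],[0.15,0,0,0],[0.15,0,0,0],[0.15,0,0,0],[0.1,0,0,0],[0,0,0,0]]]' 0; python3 plan.py 423.4 160 110 101.4
python3 - <<'E'
from h import *
im,d=cap('side','s4'); cv2.imwrite('pics/s4c.png',cv2.resize(im[150:310,180:380],None,fx=4,fy=3.7)[:,:,::-1][:600,:800])
E
```

```text
time: 7.3
tool_pos: [424.3, 159.4, 107.1]
tcp_rot: [0.425, 1.57, -2.518]
contact_force: [-2.8, -0.5, 6.3]
grip_width: 15.2
time: 7.97
tool_pos: [422.1, 159.1, 96.9]
tcp_rot: [0.023, 1.566, -2.919]
contact_force: [-9.7, -2.2, 8.6]
grip_width: 15.5
t 7.9667 tcp [422.1 159.1  96.9] toolx [-0.005 -0.001 -1.   ] y ang -78.59 j6 1.562 grip 15.5 F [-9.7 -2.2  8.6]
shift cm xyz (current axes) [-1.31 -0.06 -0.14] turn rad 0.0
```

View pics/s4c.png

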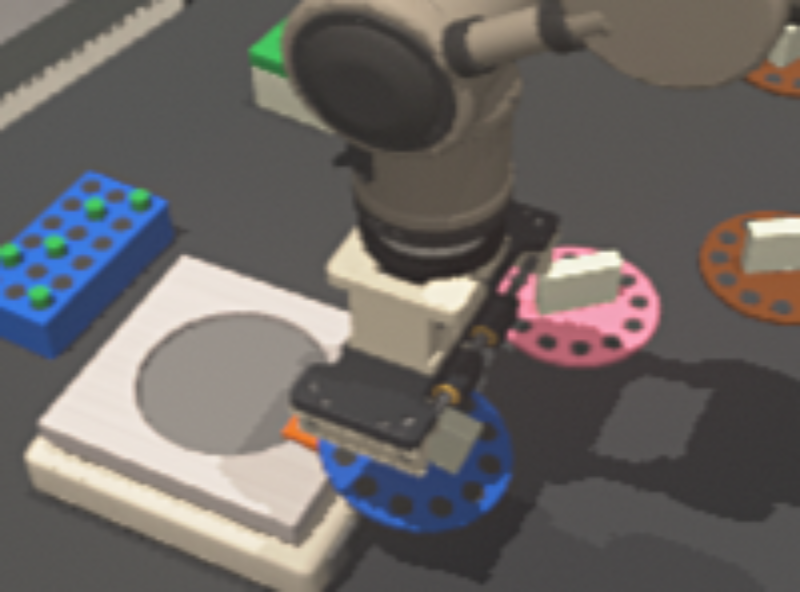

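The tray turned in the pads: +x side up, -x side down. Lifting it clear to measure the tilt.

```bash
python3 -m handwheel '[[[-0.5,0,0,0],[-1.0,0,0,0],[-2,0,0,0],[-2,0,0,0],[-1,0,0,0],[0,0,0,0],[0,0,0,0]]]' 0
cat > tilt.py <<'E'
from h import *
import sys
ex=np.array([.9803,.1977,0]);ey=np.array([-.1977,.9803,0]);S=np.array([555.7,186.7,76.])
o=bot.get_obs();tcp=np.array(o['tool_pos']);
q=tcp-S; print('t',o['time'],'TCP mixer frame',(q@ex).round(1),(q@ey).round(1),q[2].round(1),'F',np.round(o['contact_force'],1), 'grip',round(o['grip_width'],1))
for n in ('side','top'):
    im,d=cap(n,sys.argv[1]+n); C=cloud(n,d); H=cv2.cvtColor(im,cv2.COLOR_RGB2HSV)
    b=(H[...,0]>100)&(H[...,0]<130)&(H[...,1]>120)&(np.linalg.norm(C[...,:2]-tcp[:2],axis=-1)<80)&(abs(C[...,2]-tcp[2])<60)
    b=cv2.erode(b.astype(np.uint8),np.ones((2,2)))>0
    P=C[b]
    if len(P)<30: print(n,len(P));continue
    k=np.ones(len(P),bool)
    for _ in range(5):
        c=P[k].mean(0);_,s,V=np.linalg.svd(P[k]-c);nn=V[2]*np.sign(V[2,2]);r=(P-c)@nn;k=abs(r)<max(1.5,2*r[k].std())
    print(n,len(P),k.sum(),'rms',r[k].std().round(2),'normal mixer',(nn@ex).round(3),(nn@ey).round(3),'tilt deg',np.degrees(np.arctan2(-nn@ex,nn[2])).round(1))
    Q=(P[k]-S); X=Q@ex; Y=Q@ey
    # height of top plane below TCP, extents
    print('  plane z at TCP xy minus tcp z', (c[2]-((tcp-c)[:2]@nn[:2])/nn[2]-tcp[2]).round(1),'x ext',X.min().round(1),X.max().round(1),'z at those',Q[X.argmin(),2].round(1),Q[X.argmax(),2].round(1),'y ext',Y.min().round(1),Y.max().round(1))
    v,u=np.nonzero(b); u0,v0=int(u.mean()),int(v.mean())
    cv2.imwrite(f'pics/{sys.argv[1]}{n}c.png',cv2.resize(im[max(0,v0-70):v0+70,max(0,u0-90):u0+90],None,fx=4,fy=4)[:,:,::-1])
E
python3 tilt.py a
```

```text
time: 8.6
tool_pos: [425.0, 159.6, 162.0]
tcp_rot: [3.08, 1.569, 0.137]
contact_force: [0.8, 0.5, -2.4]
grip_width: 15.6
t 8.6 TCP mixer frame -133.4 -0.7 86.0 F [ 0.8  0.5 -2.4] grip 15.6
side 457 403 rms 1.05 normal mixer -0.219 0.001 tilt deg 12.6
  plane z at TCP xy minus tcp z -8.3 x ext -182.3 -78.0 z at those 65.9 90.0 y ext -51.6 59.2
top 76 73 rms 3.55 normal mixer -0.271 -0.016 tilt deg 15.7
  plane z at TCP xy minus tcp z -7.9 x ext -185.3 -107.4 z at those 59.7 83.5 y ext -58.8 34.5
```

```bash
python3 -c "
import cv2,numpy as np
a=cv2.imread('pics/asidec.png');b=cv2.imread('pics/atopc.png')
h=min(a.shape[0],b.shape[0]);c=np.hstack([a[:h],b[:h]]);cv2.imwrite('pics/ab.png',cv2.resize(c,(800,int(800*c.shape[0]/c.shape[1]))))"
```

```text
(no output)
```

View pics/ab.png

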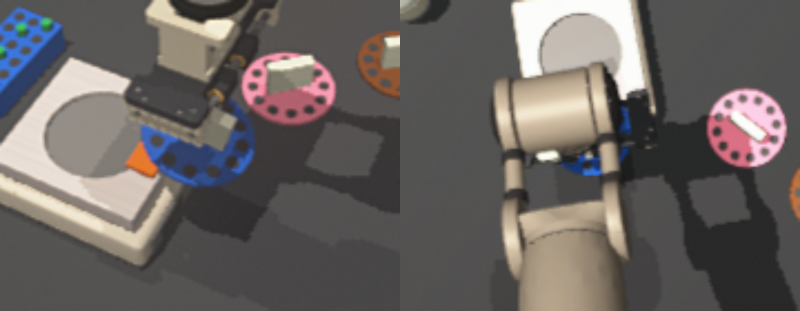

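Tilt is about 13–14° with the -x edge low, and the geometry matches a pivot with no slip (13.5°). Target: low edge just inside the lip with TCP at mixer x≈+6, then down, then push -x under the lip.

```bash
python3 -m handwheel '[[[0,0,-1,0],[0,0,-2,0],[0,-0.07,-3,0],[0,0,-3,0],[0,0,-2.5,0],[0,0,-1.6,0],[0,0,-0.9,0],[0,0,0,0]]]' 0;python3 -m handwheel '[[[0.8,0,0,0],[1,0,0,0],[1,0,0,0],[0.8,0,0,0],[0.5,0,0,0],[0,0,0,0],[0,0,0,0]]]' 0; python3 tilt.py b;  python3 plan.py 561.1 187.8 107 101.4
```

```text
time: 9.37
tool_pos: [563.6, 188.0, 160.0]
tcp_rot: [0.117, 1.57, -2.826]
contact_force: [-0.9, 0.0, -2.6]
grip_width: 15.4
time: 9.95
tool_pos: [561.5, 187.8, 120.6]
tcp_rot: [0.221, 1.57, -2.722]
contact_force: [0.2, -0.5, -1.8]
grip_width: 15.5
t 9.95 TCP mixer frame 6.0 -0.0 44.6 F [ 0.2 -0.5 -1.8] grip 15.5
side 399 347 rms 1.15 normal mixer -0.211 0.007 tilt deg 12.2
  plane z at TCP xy minus tcp z -8.2 x ext -42.7 59.6 z at those 27.6 47.4 y ext -53.4 59.7
top 71 65 rms 3.97 normal mixer -0.267 -0.025 tilt deg 15.5
  plane z at TCP xy minus tcp z -9.2 x ext -32.0 39.6 z at those 29.3 49.0 y ext -57.3 43.9
t 10.05 tcp [562.1 187.9 121.4] toolx [ 0.001  0.    -1.   ] y ang -78.61 j6 1.565 grip 15.5 F [-0.9 -0.5 -1.2]
shift cm xyz (current axes) [ 1.44 -0.01  0.1 ] turn rad -0.0
```

View pics/bsidec.png

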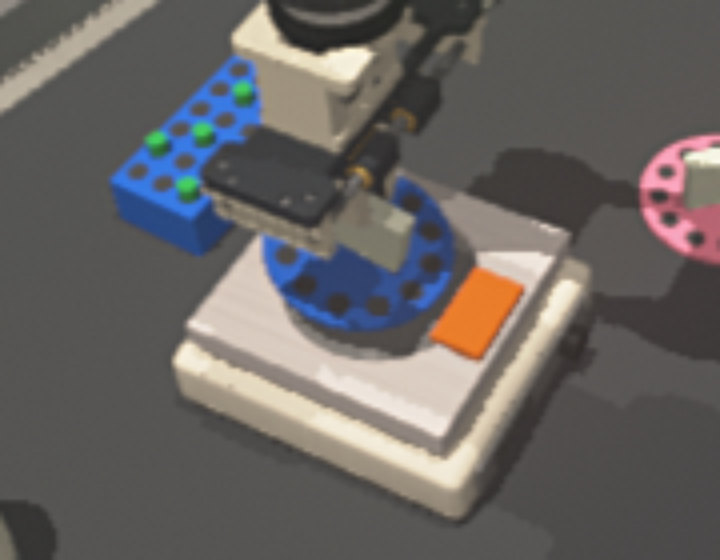

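The picture shows the tray tilted above the recess with its low edge just short of the lip (455,320). Lowering, then sliding under the lip.

```bash
python3 -m handwheel '[[[0.4,0,0,0],[0.5,0,0,0],[0.4,0,0,0],[0.2,0,0,0],[0,0,0,0],[0,0,0,0]]]' 0;python3 -m handwheel '[[[0,0,0.2,0],[0,0,0.2,0],[0,0,0.2,0],[0,0,0.2,0],[0,0,0.2,0],[0,0,0.1,0],[0,0,0,0],[0,0,0,0]]]' 0; python3 tilt.py c;  python3 plan.py 561.1 187.8 107 101.4
```

```text
time: 10.55
tool_pos: [561.7, 187.8, 105.6]
tcp_rot: [0.274, 1.57, -2.669]
contact_force: [0.1, -0.7, -0.9]
grip_width: 15.5
time: 11.22
tool_pos: [551.0, 185.7, 105.9]
tcp_rot: [2.769, 1.571, -0.174]
contact_force: [-0.2, -0.3, -0.9]
grip_width: 15.2
t 11.2167 TCP mixer frame -4.8 -0.0 29.9 F [-0.2 -0.3 -0.9] grip 15.2
side 325 286 rms 1.15 normal mixer -0.213 0.007 tilt deg 12.3
  plane z at TCP xy minus tcp z -8.2 x ext -47.6 46.8 z at those 12.2 31.8 y ext -54.0 59.8
top 61 51 rms 2.79 normal mixer -0.233 0.013 tilt deg 13.5
  plane z at TCP xy minus tcp z -9.9 x ext -40.0 26.5 z at those 14.6 27.3 y ext -58.7 43.2
t 11.3167 tcp [551.1 185.7 105.8] toolx [ 0. -0. -1.] y ang -78.61 j6 1.565 grip 15.3 F [-0.9 -0.4 -1.3]
shift cm xyz (current axes) [-0.12 -0.01 -1.02] turn rad -0.0
```

View pics/csidec.png

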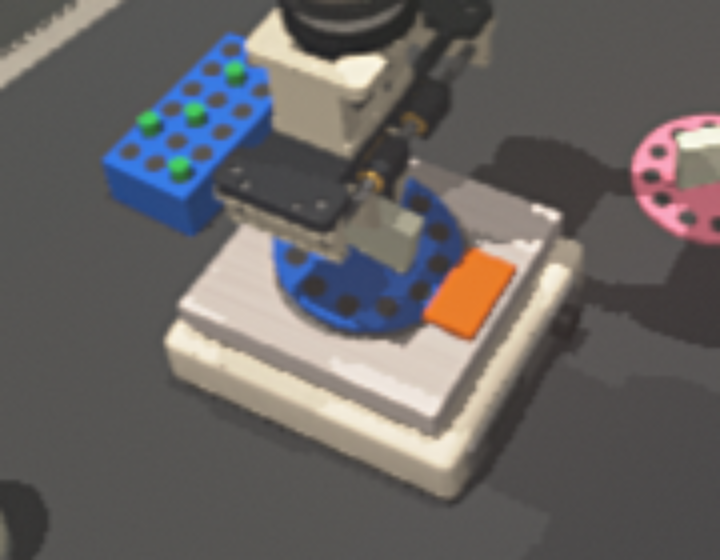

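The low edge now disappears under the orange lip (430,315), with no contact force. Feeling for the wall.

```bash
python3 -m handwheel '[[[0,0,0.1,0],[0,0,0.1,0],[0,0,0.1,0],[0,0,0,0],[0,0,0,0]]]' 0;python3 -m handwheel '[[[0,0,0.1,0],[0,0,0.1,0],[0,0,0,0],[0,0,0,0]]]' 0; python3 plan.py 549.8 185.7 107 101.4
```

```text
time: 11.73
tool_pos: [548.0, 185.1, 105.8]
tcp_rot: [1.419, 1.571, -1.524]
contact_force: [0.7, -0.1, -1.6]
grip_width: 15.3
time: 12.07
tool_pos: [546.0, 184.7, 105.8]
tcp_rot: [1.417, 1.571, -1.526]
contact_force: [0.1, -0.5, -2.6]
grip_width: 15.1
t 12.0667 tcp [546.  184.7 105.8] toolx [ 0. -0. -1.] y ang -78.61 j6 1.565 grip 15.1 F [ 0.1 -0.5 -2.6]
shift cm xyz (current axes) [-0.12 -0.02 -0.39] turn rad -0.0
```

```bash
python3 -m handwheel '[[[0.1,0,0,0],[0.1,0,-0.05,0],[0.1,0,-0.1,0],[0.1,0,-0.1,0],[0,0,0,0],[0,0,0,0]]]' 0; python3 -m handwheel '[[[0.1,0,-0.08,0],[0.1,0,-0.08,0],[0,0,0,0],[0,0,0,0]]]' 0; python3 tilt.py d
```

```text
time: 12.57
tool_pos: [548.4, 185.2, 101.8]
tcp_rot: [0.208, 1.57, -2.735]
contact_force: [-2.0, -0.0, -1.0]
grip_width: 15.4
time: 12.9
tool_pos: [550.4, 185.5, 100.0]
tcp_rot: [3.016, 1.57, 0.073]
contact_force: [0.1, 0.0, 1.5]
grip_width: 15.2
t 12.9 TCP mixer frame -5.4 -0.1 24.0 F [0.1 0.  1.5] grip 15.2
side 331 289 rms 1.1 normal mixer -0.159 0.005 tilt deg 9.2
  plane z at TCP xy minus tcp z -7.7 x ext -49.2 42.5 z at those 9.0 22.7 y ext -53.4 59.9
top 61 54 rms 3.19 normal mixer -0.197 0.015 tilt deg 11.4
  plane z at TCP xy minus tcp z -10.2 x ext -43.4 26.2 z at those 11.9 15.3 y ext -58.3 46.5
```

View pics/dsidec.png

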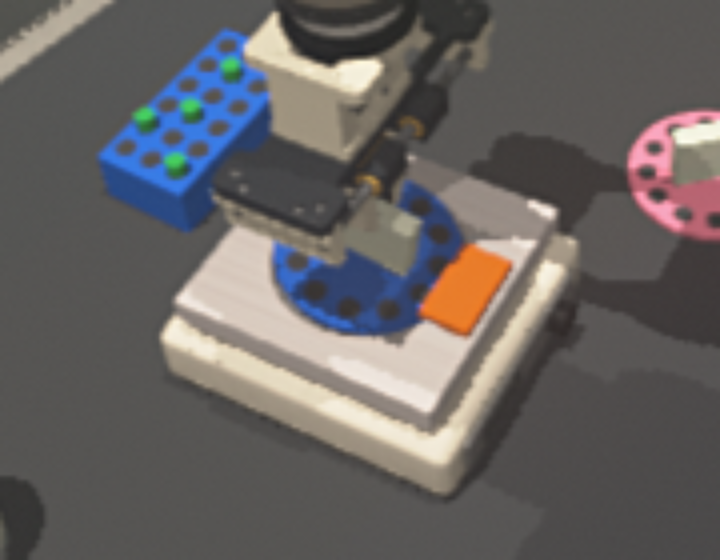

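The tilt is falling in a controlled way (12.3→9.2°), with the edge still under the lip and only about 2 N. Continuing the arc.

```bash
python3 -m handwheel '[[[0.1,0,-0.06,0],[0.1,0,-0.07,0],[0.1,0,-0.07,0],[0.1,0,-0.07,0],[0,0,0,0],[0,0,0,0]]]' 0; python3 tilt.py e
```

```text
time: 13.5
tool_pos: [553.8, 186.2, 96.3]
tcp_rot: [3.089, 1.568, 0.146]
contact_force: [3.5, 0.4, 5.4]
grip_width: 15.7
t 13.5 TCP mixer frame -2.0 -0.1 20.3 F [3.5 0.4 5.4] grip 15.7
side 332 277 rms 1.01 normal mixer -0.103 0.004 tilt deg 5.9
  plane z at TCP xy minus tcp z -7.0 x ext -48.3 44.4 z at those 6.9 19.2 y ext -52.9 61.2
top 59 52 rms 3.0 normal mixer -0.071 0.007 tilt deg 4.1
  plane z at TCP xy minus tcp z -11.1 x ext -43.1 30.0 z at those 10.1 12.8 y ext -58.0 49.4
```

```bash
python3 -m handwheel '[[[0.1,0,-0.07,0],[0.1,0,-0.07,0],[0,0,0,0],[0,0,0,0]]]' 0; python3 -m handwheel '[[[0.08,0,-0.05,0],[0.08,0,-0.05,0],[0,0,0,0],[0,0,0,0]]]' 0; python3 tilt.py f
```

```text
time: 13.93
tool_pos: [555.1, 186.5, 94.4]
tcp_rot: [3.093, 1.568, 0.15]
contact_force: [3.2, 1.3, 5.0]
grip_width: 15.4
time: 14.27
tool_pos: [555.8, 186.6, 92.6]
tcp_rot: [3.063, 1.569, 0.121]
contact_force: [3.5, 0.6, 4.4]
grip_width: 15.7
t 14.2667 TCP mixer frame 0.0 -0.1 16.6 F [3.5 0.6 4.4] grip 15.7
side 310 268 rms 1.01 normal mixer -0.03 0.001 tilt deg 1.7
  plane z at TCP xy minus tcp z -6.8 x ext -51.5 48.8 z at those 9.4 11.0 y ext -55.2 60.9
top 60 49 rms 2.22 normal mixer 0.014 0.021 tilt deg -0.8
  plane z at TCP xy minus tcp z -10.8 x ext -39.9 30.7 z at those 6.6 9.3 y ext -57.7 49.3
```

View pics/fsidec.png

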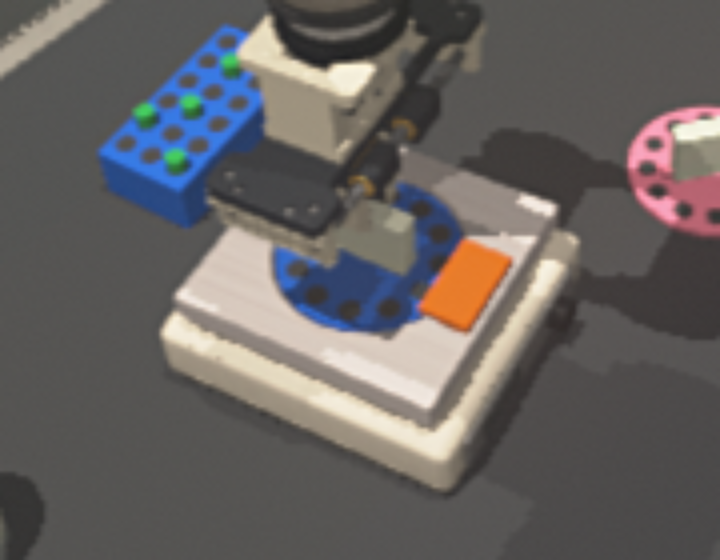

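Nearly flat at TCP z 92.6 (92 means flat). Last bit down, pressing lightly so any remaining tilt closes.

```bash
python3 -m handwheel '[[[0.06,0,-0.03,0],[0.06,0,0,0],[0.06,0,0,0],[0,0,0,0],[0,0,0,0]]]' 0; python3 tilt.py g
```

```text
time: 14.78
tool_pos: [555.8, 186.6, 90.8]
tcp_rot: [3.029, 1.57, 0.087]
contact_force: [3.7, 0.8, 5.8]
grip_width: 15.1
t 14.7833 TCP mixer frame 0.1 -0.1 14.8 F [3.7 0.8 5.8] grip 15.1
side 313 259 rms 0.95 normal mixer 0.001 -0.002 tilt deg -0.0
  plane z at TCP xy minus tcp z -6.7 x ext -51.1 48.3 z at those 8.4 8.7 y ext -54.2 58.2
top 55 51 rms 2.9 normal mixer 0.001 0.004 tilt deg -0.1
  plane z at TCP xy minus tcp z -10.0 x ext -41.6 31.3 z at those 0.3 5.9 y ext -57.5 49.5
```

```bash
python3 -m handwheel '[[[0.05,0,0,0],[0.05,0,0,0],[0.05,0,0,0],[0,0,0,0],[0,0,0,0]]]' 0; python3 tilt.py i
```

```text
time: 15.3
tool_pos: [555.9, 186.6, 90.7]
tcp_rot: [3.027, 1.569, 0.085]
contact_force: [0.2, 0.1, 15.1]
grip_width: 15.4
t 15.3 TCP mixer frame 0.2 -0.1 14.7 F [ 0.2  0.1 15.1] grip 15.4
side 305 260 rms 0.99 normal mixer -0.004 -0.002 tilt deg 0.2
  plane z at TCP xy minus tcp z -6.8 x ext -51.2 48.5 z at those 8.5 8.2 y ext -54.0 58.7
top 57 55 rms 3.32 normal mixer -0.01 0.013 tilt deg 0.6
  plane z at TCP xy minus tcp z -8.6 x ext -42.1 31.3 z at those 3.6 6.0 y ext -57.6 49.6
```

The vertical force rose to 15 N with no further motion and no sideways force, so the tray is flat on the floor. Relieving the press and opening.

```bash
python3 -m handwheel '[[[-0.07,0,0,0],[-0.05,0,0,0],[0,0,0,0],[0,0,0,0]]]' 0; python3 -m handwheel '[[[0,0,0,0],[0,0,0,0],[0,0,0,0],[0,0,0,0],[0,0,0,0],[0,0,0,0],[0,0,0,0],[0,0,0,0]]]' 0.7;python3 -m handwheel '[[[0,0,0,0],[0,0,0,0],[0,0,0,0],[0,0,0,0],[0,0,0,0]]]' 0.7
```

```text
time: 15.73
tool_pos: [555.8, 186.6, 90.7]
tcp_rot: [3.025, 1.569, 0.083]
contact_force: [3.4, 1.3, 6.8]
grip_width: 15.3
time: 16.4
tool_pos: [555.3, 186.6, 90.0]
tcp_rot: [0.232, 1.571, -2.71]
contact_force: [0.5, 0.2, -0.1]
grip_width: 62.8
time: 16.82
tool_pos: [555.4, 186.6, 90.1]
tcp_rot: [1.92, 1.571, -1.023]
contact_force: [-0.5, -0.8, -0.1]
grip_width: 64.1
```

```bash
python3 -m handwheel '[[[-0.5,0,0,0],[-1,0,0,0],[-2,0,0,0],[-3,0,0,0],[-3,0,0,0],[-3,0,0,0],[-2,0,0,0],[0,0,0,0]]]' 0.7; python3 -m handwheel '[[[0,0,2,0],[0,0,4,0],[0,0,4,0],[0,0,4,0],[0,0,4,0],[0,0,3,0],[0,0,0,0],[0,0,0,0]]]'
cat > fin.py <<'E'
from h import *
ex=np.array([.9803,.1977,0]);ey=np.array([-.1977,.9803,0]);S=np.array([555.7,186.7,76.])
for n in('side','top'):
    im,d=cap(n,'z'+n); C=cloud(n,d); H=cv2.cvtColor(im,cv2.COLOR_RGB2HSV)
    b=(H[...,0]>100)&(H[...,0]<130)&(H[...,1]>120)&(np.linalg.norm(C[...,:2]-S[:2],axis=-1)<75)
    P=C[b];k=np.ones(len(P),bool)
    for _ in range(5):
        c=P[k].mean(0);_,s,V=np.linalg.svd(P[k]-c,full_matrices=False);nn=V[2]*np.sign(V[2,2]);r=(P-c)@nn;k=abs(r)<2.5
    Q=P[k]-S;X=Q@ex;Y=Q@ey
    print(n,k.sum(),'tilt',np.degrees(np.arccos(nn[2])).round(2),'zmed top',np.median(Q[:,2]).round(1),'x',X.min().round(1),X.max().round(1),'y',Y.min().round(1),Y.max().round(1))
    pl=(H[...,1]<60)&(abs(C[...,2]-85)<4)&(np.linalg.norm(C[...,:2]-S[:2],axis=-1)<90)&(np.linalg.norm(C[...,:2]-S[:2],axis=-1)>70)
    print(' platform z',(np.median(C[pl][:,2])-76).round(1), bot.spot_point(n,'tray')[:5])
    for l in('bottle','rack','tipbox','jar'): print(l,[ (q['point'],q['conf']) for q in bot.spot_point(n,l)[:1]])
    u0,v0={'side':(240,250),'top':(219,205)}[n]
    cv2.imwrite(f'pics/z{n}c.png',cv2.resize(im[v0-60:v0+60,u0-80:u0+80],None,fx=5,fy=5)[:,:,::-1])
print(bot.get_obs()['time'],bot.get_obs()['tool_pos'])
E
python3 fin.py
```

```text
time: 17.48
tool_pos: [557.6, 187.1, 241.6]
tcp_rot: [3.131, 1.56, 0.189]
contact_force: [0.2, 0.9, 0.2]
grip_width: 64.2
time: 18.15
tool_pos: [348.8, 145.1, 235.9]
tcp_rot: [3.102, 1.569, 0.159]
contact_force: [0.8, 0.1, -0.6]
grip_width: 64.5
side 655 tilt 0.29 zmed top 8.1 x -50.2 59.1 y -58.9 60.2
 platform z 10.8 [{'point': [377.5, 166.7], 'conf': 0.84}, {'point': [240.7, 253.6], 'conf': 0.76}, {'point': [323.1, 234.3], 'conf': 0.74}, {'point': [375.8, 219.4], 'conf': 0.61}]
bottle [([130.0, 329.8], 0.8)]
rack [([199.8, 226.7], 0.74)]
tipbox [([262.8, 168.6], 0.84)]
jar []
top 324 tilt 1.23 zmed top 5.7 x -48.8 56.0 y -57.0 59.4
 platform z 9.0 [{'point': [401.0, 242.0], 'conf': 0.9}, {'point': [218.0, 211.4], 'conf': 0.86}, {'point': [331.7, 270.2], 'conf': 0.57}]
bottle [([140.4, 180.5], 0.61)]
rack [([236.3, 161.3], 0.85)]
tipbox [([324.1, 158.1], 0.58)]
jar [([400.9, 202.4], 0.89)]
18.75 [349.62842648 145.1114211  234.93808746]
```

View pics/zsidec.png

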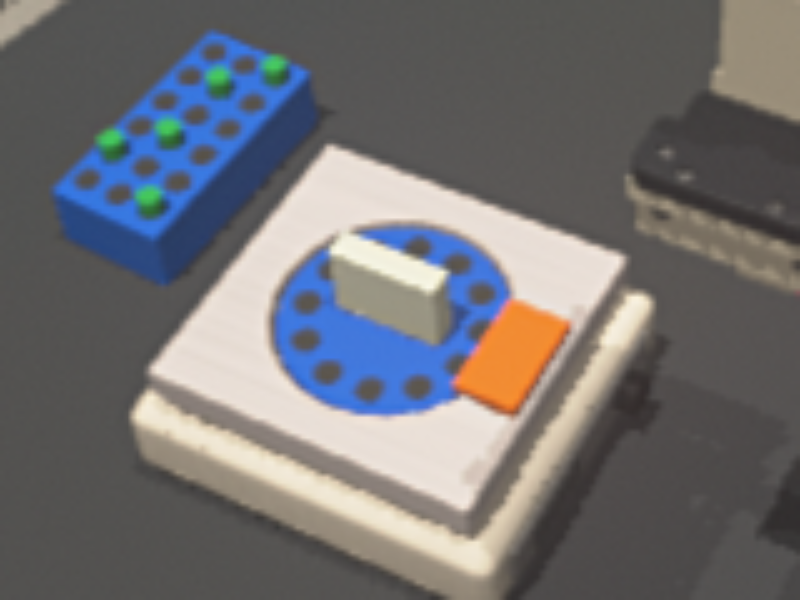

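View pics/ztop.png

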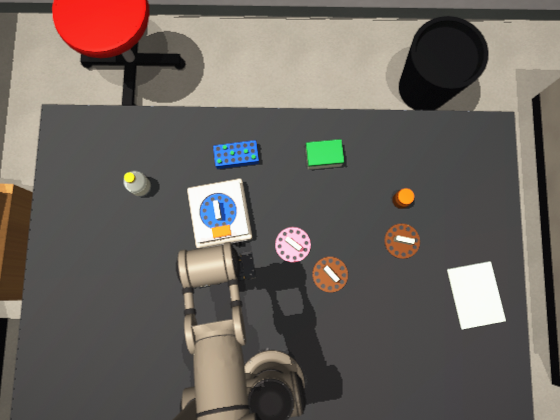

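The tray lies flat, fin up, in the recess: side view (390,320), below the rim, with its edge under the lip. Bottle, rack, tip box and jar stand where they were. Handing in.

```bash
python3 -c "
from plant import bot
print(bot.close_job(), bot.get_obs()['time'])"
```

```text
the job is handed in; nothing more can be done
the job is handed in; nothing more can be done
```

The blue tray lies flat in the mixer's recess, fin up, with its edge under the orange lip. I handed the job in at about 19 s of the 40 s allowed.

**What I did:** I gripped the tray by its fin. The tool cannot tilt, so I pressed the tray's far edge on top of the lip until it turned about 13° in the pads. Then I slid the low edge under the lip and lowered the other side in small steps along an arc. At the floor the push rose to 15 N, straight up, with the tray flat. I then eased off, opened the gripper and backed the arm away.

**Last checks:**
- **Tilt:** the side camera gave 0.3° and the top camera 1.2°. The top camera's depth was noisier throughout, and both are under the 2° limit.
- **Height:** the tray's top is 2.7 mm (side) and 3.3 mm (top) below the rim; a fully seated tray gives 3 mm.
- **Centre:** the tray is inside the recess wall, which leaves at most about 2.5 mm of offset. I did not measure its centre separately after release.
- **Bystanders:** the final top picture shows all four upright in their places. The top detector's rack point shifted by about 6 pixels (roughly 20 mm), but the rack looks unmoved in the picture and the side camera's point moved under 2 pixels. The side detector missed the jar in its last look; the top detector placed it within a pixel of its start.

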